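# Scrape the fettling board clean

### The arm

A 6-joint arm with a two-finger parallel gripper is mounted at the origin on the work surface. World frame = base frame: x ahead of the robot, y to its left, z up, the work surface at z = 0. Lengths are in m, angles in degrees, forces in N, time in s.
With the tool pointing down it reaches from about 0.35 to 0.875 m from the base axis. Payload 4.2 kg.
Tool frame: the origin (TCP) lies midway between the tips of the shut fingers; the grasp point (between the pads) lies r.grasp_offset behind it (r.grasp_offset is the distance from the TCP to the grasp point, in m); z points along the fingers, y is the direction in which the jaws open and shut (so a half turn about z gives the same grasp; the last joint's range is limited). The gripper opens to 87 mm and grips with 3 to 60 N. Pads are 19 mm wide; open, the fingers measure 117 mm over their backs; the gripper's body (75 mm by 190 mm) begins 51 mm behind the grasp point.
Start: joints at [80.993, 22.042, 0.453, 0, -68.411, -14.817], TCP at [0.252, 0.572, 0.223] pointing down, gripper open.
Joint ranges: [-179.83, 179.83], [-69.29, 118.12], [-61.27, 80.66], [-181.25, 117.63], [-171.15, -9.14], [-177.46, 177.46]. Speed limits (degrees/s): [159.86, 159.86, 180, 180, 180, 180].

### API

Orientations are given as a 3x3 rotation matrix whose columns are the frame's x, y, z axes.
In Python, from station import sense, optics, r gives the robot as it stands. The module is installed in compiled form; this text tells all that it offers.
- The arm moves only by the tool servo_tool, never from a script. Its argument "deltas" is a list of rows, each an object with "slide": the shift along the tool's x, y, z in units of 25 mm (1.0 is 25 mm), a list of three; "spin": the turn about the tool's z in units of 8 degrees (1.0 is 8 degrees). A call has 1 to 10 rows; each row shifts and turns the pose as measured when the row begins, along the tool's axes as they then stand; what a row does not reach is not made up. A row lasts 1/10 s, in which the tool goes at most 50 mm and 8.59 degrees, less where a joint would pass 70% of its speed; a pose out of reach is approached as far as the arm can. A call is refused whole if a number of a shift passes 1 or a number of a turn 1, either way. A call with a gripper value outside its range is refused whole. "gripper" is the closure in counts, from 0 (fully open) to 255 (shut), set as the call begins (left out, the last holds). The fingers move at their own pace and stop on an object; the grip force is fixed at half the most. Time passes only in rows, so rows that do not move let the fingers close. It gives the time, the measured TCP pose, the force and the opening at its end, in the units of the state.
- sense(): the state, without advancing time (a new reading comes with each control period).
- optics.capture(name): name is "scene" or "top" or "wrist"; returns a dict with "frame" (384x512x3 uint8, red, green, blue), "camera_matrix" (3x3 intrinsics, pixels), "k1" (the pictures are not rectified: a ray, as slopes to the right and down, at radius r is drawn at 1 + k1 r^2 times it, then the intrinsics apply), "eye" and "rotation" of the camera in the world. Camera axes: x right, y down, z forward; pixel columns grow to the right and rows downward; lengths in m; the calibration is good to about 2 mm. A picture is of the moment at which its call begins. There is no depth.
- r.finish_job(): hands the job in, once; it reports no verdict.
The state is a dict: "time_s": time; "joints": joint angles; "joint_velocities": joint speeds; "effort": joint torques, N m; "tcp_pos": TCP position; "ee_rot": TCP orientation; "wrist_force": force on the tool from outside, world axes, zero at the start; "moment": the same for the moment, N m; "gripper_width": opening from 0.0 (shut) to 1.0 (fully open).
Only numpy, scipy, OpenCV 4.12 (cv2) and the standard library are available. Lean on these libraries where they do the work, as an engineer would, in place of code of your own. Each camera call takes 0.05 s, during which the arm holds its last target.

### The job

Pick up the scraper block and use it to sweep all four plaster chips off the raised board into the steel scrap tray at its end, then stand the scraper upright on the narrow wooden rail, lengthwise along it and near its middle. Do not touch the chips with the gripper, and leave the clay cup on the board, and everything else on the table, where it stands.

Things in the scene. Friction and masses are not known exactly. Their poses are not given: they have to be found in the camera images.
- board: Fixed raised plywood fettling board, 230 mm (its x) by 250 mm (its y), flat top 60 mm above the table. Origin at table level under its centre. The 20 mm thick top overhangs; no rim. Its two y ends (y = -125 and +125 mm) face the scrap tray and the plaster mould, either way round.
- tray: Fixed open steel scrap tray lying along one y end of the board (left or right, it varies), parallel to it: 270 mm (its x) by 90 mm (its y), walls 36 mm high and 4 mm thick, floor 4 mm thick. Origin under its centre, 155 mm from the board's centre; its inner side reaches 15 mm under the board's end, so whatever is pushed straight off that end drops in.
- mould: Fixed plaster mould half standing along the other y end of the board: 200 mm (its x) by 56 mm (its y), 90 mm high. Origin under its centre, 155 mm from the board's centre: its face is 2 mm off the board's end.
- scraper: Loose scraper block, standing upright on the table at the start: foot 24 mm thick (its x) by 60 mm wide (its y), 28 mm high, steel below and wood above; on it a wooden grip 18 mm thick (x) by 46 mm (y) from 28 to 78 mm height. Flat underside. Origin at the centre of its underside, z up. 0.1 to 0.25 kg.
- rail: Fixed narrow wooden rest: a flat bar 34 mm wide (its x) by 120 mm long (its y) on two dowels, its top 60 mm above the table, over a base plate 80 by 130 by 10 mm. Origin at table level under the bar's centre. The scraper's place: standing on the bar, its 60 mm width along the bar.
- cup: Unfired handleless clay cup standing on the board among the chips, mouth up: widest 64 mm across, 80 mm high. Fragile bystander. Origin at the centre of its underside.
- chip1: Loose flat chip of hard dry plaster on the board, about 30 x 20 mm, at most 17 mm from centre to corner, 11 mm thick. Origin at the centre of its underside, z up at the start.
- chip2: Loose flat chip of hard dry plaster on the board, about 26 x 24 mm, at most 17 mm from centre to corner, 11 mm thick. Origin at the centre of its underside, z up at the start.
- chip3: Loose flat chip of hard dry plaster on the board, about 28 x 18 mm, at most 17 mm from centre to corner, 11 mm thick. Origin at the centre of its underside, z up at the start.
- chip4: Loose flat chip of hard dry plaster on the board, about 24 x 22 mm, at most 17 mm from centre to corner, 11 mm thick. Origin at the centre of its underside, z up at the start.
- mug_a: Bystander: loose clay mug, 84 mm across plus a handle at its +y side, 100 mm high, on the table. Origin under its centre.
- mug_b: Bystander: another such mug, on the other side of the table.
- jar: Bystander: loose white plastic jar, 72 mm across, 100 mm high. Origin under its centre.
- halfmould: Bystander: loose plaster mould half lying on the table, 120 by 90 mm, 50 mm high. Origin under its centre.
- brush: Bystander: brush lying on the table along its x, handle to -x. Origin under its middle.

How it is judged (in metres and radians):
On the way:
1. all four chips lie in the scrap tray (x of chip1 in the frame of tray between -0.137 and 0.137 m and y of chip1 in the frame of tray between -0.047 and 0.047 m and z of chip1 in the frame of tray between -0.005 and 0.048 m and x of chip2 in the frame of tray between -0.137 and 0.137 m and y of chip2 in the frame of tray between -0.047 and 0.047 m and z of chip2 in the frame of tray between -0.005 and 0.048 m and x of chip3 in the frame of tray between -0.137 and 0.137 m and y of chip3 in the frame of tray between -0.047 and 0.047 m and z of chip3 in the frame of tray between -0.005 and 0.048 m and x of chip4 in the frame of tray between -0.137 and 0.137 m and y of chip4 in the frame of tray between -0.047 and 0.047 m and z of chip4 in the frame of tray between -0.005 and 0.048 m), for 0.2 s.
At the end, for the whole second after the job is handed in: All four chips lie inside the scrap tray; the scraper stands on the rail at rest, upright (within 7 degrees), its width along the bar (within 17 degrees), centred within 13 mm across and 35 mm along; the cup stands upright on the board within 15 mm of where it started (all of step 1 and x of scraper in the frame of rail between -0.013 and 0.013 m and y of scraper in the frame of rail between -0.035 and 0.035 m and z of scraper in the frame of rail between 0.055 and 0.066 m and angle between scraper's own z axis and vertical below 0.12 rad and angle between the y axis of scraper and the y axis of rail, either way round below 0.3 rad and linear speed of scraper below 0.02 m/s and distance of cup from where it was at the start of the episode below 0.015 m and angle between cup's own z axis and vertical below 0.1 rad); the robot touches nothing.
It fails at once if the gripper or arm touches a chip (contact force between any of the fingers, the arm and chip1 above 0.3 N or contact force between any of the fingers, the arm and chip2 above 0.3 N or contact force between any of the fingers, the arm and chip3 above 0.3 N or contact force between any of the fingers, the arm and chip4 above 0.3 N).
It fails at once if the cup on the board is moved 15 mm or tipped (not (distance of cup from where it was at the start of the episode below 0.015 m and angle between cup's own z axis and vertical below 0.1 rad)).
It fails at once if a bystander is moved 20 mm (distance of any of mug_a, mug_b, jar, halfmould, brush from where it was at the start of the episode above 0.02 m).
It also fails if it takes over 67 s, if anything falls off the work surface, if the arm or the gripper's body presses on something with over 40 N, if the wrist force passes 120 N, or if a joint passes its speed limit or range.

## Working session

There is one attempt and no reset: what is moved stays moved. The work goes in short steps, Python scripts to look and compute and a tool call to move; the robot and the scene stay as the last step left them, time stands still between calls to the robot, and variables do not carry over. Pictures are saved under pics/ and viewed, and the job is handed in when it is done.

Besides the shell and the picture viewer there is one more tool, called after ">>>" as name([rows], argument=value, ...), one row to a line, values as JSON. servo_tool: Moves the arm, as the interface text tells. Its arguments: {"type":"object","properties":{"deltas":{"type":"array"},"gripper":{"type":"number"}},"required":["deltas"]}

```bash
mkdir -p pics; cat > h.py <<'E'
import numpy as np, cv2
from station import sense, optics, r
def cap(name, fn):
    c=optics.capture(name); cv2.imwrite(fn, cv2.cvtColor(c['frame'],cv2.COLOR_RGB2BGR))
    import pickle; c2={k:np.array(v) for k,v in c.items()}; pickle.dump(c2,open(fn+'.pkl','wb')); return c2
def load(fn):
    import pickle; return pickle.load(open(fn+'.pkl','rb'))
def ray(c,u,v):
    K=c['camera_matrix'];k=float(c['k1'])
    p=cv2.undistortPoints(np.array([[[u,v]]],float),K,np.array([k,0,0,0]))[0,0]
    return c['rotation']@np.array([p[0],p[1],1.])
def px(c,u,v,z):
    d=ray(c,u,v); return c['eye']+d*(z-c['eye'][2])/d[2]
def proj(c,P):
    q=c['rotation'].T@(np.array(P,float)-c['eye']); x,y=q[:2]/q[2]; f=1+float(c['k1'])*(x*x+y*y)
    return (c['camera_matrix']@np.array([x*f,y*f,1]))[:2]
E
python3 - <<'E'
from h import *
for n in ['scene','top','wrist']:
    c=cap(n,f'pics/{n}0.png'); print(n,c['eye'],c['rotation'].round(3).tolist(),c['k1'])
s=sense();print(s['time_s'],s['tcp_pos'],np.round(s['ee_rot'],3),s['gripper_width'],r.grasp_offset)
E
```

```text
scene [1.25760861 0.53118636 0.80852389] [[-0.583, 0.505, -0.636], [0.812, 0.369, -0.452], [0.007, -0.78, -0.626]] 0.041827180819958294
top [ 0.36929638 -0.01692744  1.7886312 ] [[-0.023, -0.996, 0.084], [-1.0, 0.023, 0.002], [-0.004, -0.084, -0.996]] 0.04190586627796628
wrist [0.32704873 0.53949064 0.38389143] [[-0.404, -0.874, -0.269], [-0.915, 0.387, 0.117], [0.001, 0.293, -0.956]] -0.054548675790570586
0.15 [0.25224085 0.57133144 0.22173432] [[ 0.915 -0.404 -0.001]
 [-0.404 -0.915 -0.002]
 [ 0.     0.002 -1.   ]] 0.9987344740320242 0.0187
```

View pics/top0.png

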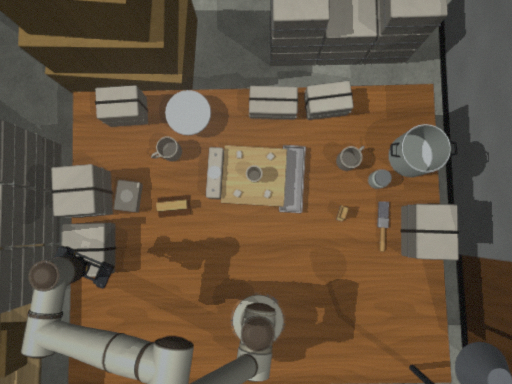

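View pics/scene0.png

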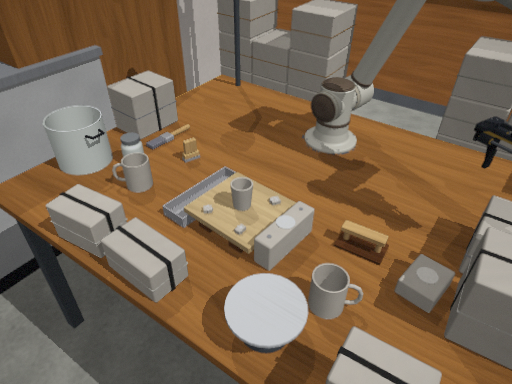

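View pics/wrist0.png

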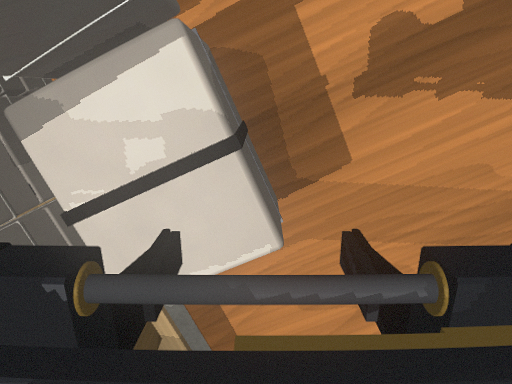

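The top view shows the board at about (253,176). The tray is at its right (292,180), toward -y, and the mould at its left (215,172). The rail is at (172,206), the scraper at (343,213), the cup at (254,174), and the chips near (239,156), (271,156), (238,194) and (267,195).

```bash
python3 - <<'E'
import cv2
a=cv2.imread('pics/top0.png')
cv2.imwrite('pics/t_a.png',cv2.resize(a[130:230,200:320],None,fx=6,fy=6,interpolation=cv2.INTER_CUBIC))
b=cv2.resize(a[185:235,150:200],None,fx=7,fy=7,interpolation=cv2.INTER_CUBIC)
c=cv2.resize(a[185:235,320:370],None,fx=7,fy=7,interpolation=cv2.INTER_CUBIC)
cv2.imwrite('pics/t_b.png',cv2.hconcat([b,c]))
s=cv2.imread('pics/scene0.png')
cv2.imwrite('pics/s_a.png',cv2.resize(s[150:270,160:400],None,fx=3.3,fy=3.3,interpolation=cv2.INTER_CUBIC))
cv2.imwrite('pics/s_b.png',cv2.resize(s[110:190,140:220],None,fx=6,fy=6,interpolation=cv2.INTER_CUBIC))
E
```

```text
(no output)
```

View pics/t_a.png

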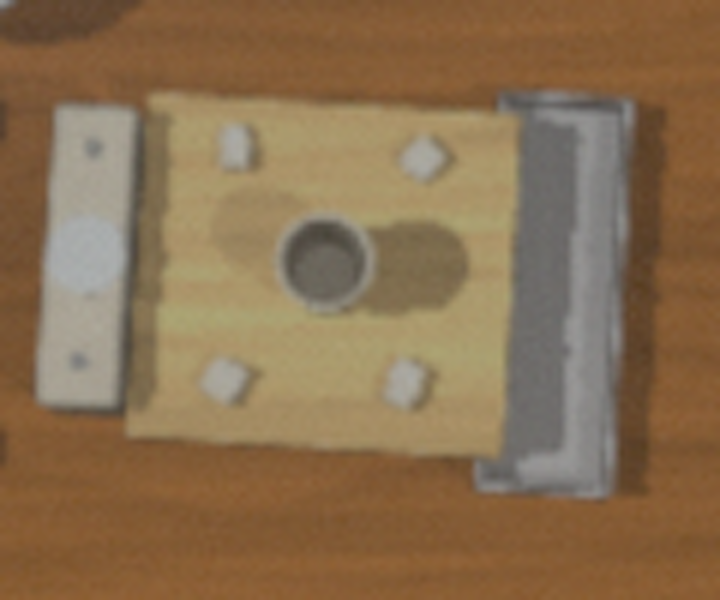

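View pics/t_b.png

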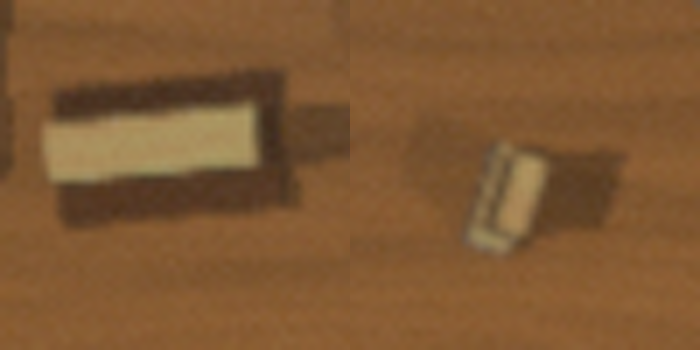

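View pics/s_a.png

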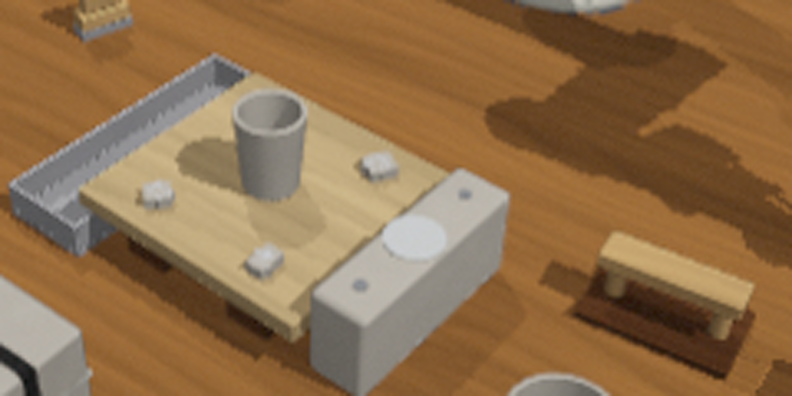

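View pics/s_b.png

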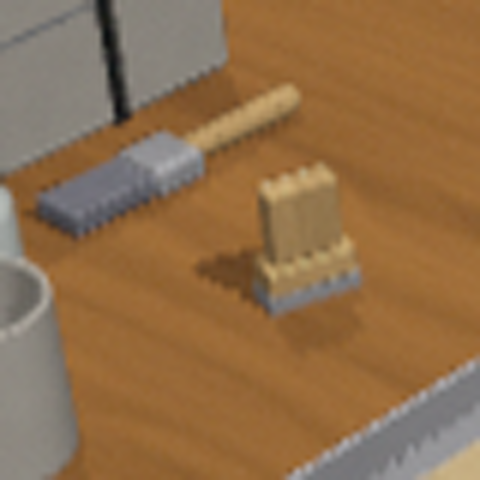

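```bash
python3 - <<'E'
from h import *
c=load('pics/top0.png')
def a(p,z,s=6,o=(200,130)): return px(c,o[0]+(p[0]+.5)/s-.5,o[1]+(p[1]+.5)/s-.5,z)[:2].round(4)
B=[a(p,.06) for p in [(150,93),(521,113),(503,458),(127,437)]]
print('board',B,np.mean(B,0)); 
for i in range(4):
    d=B[(i+1)%4]-B[i]; print(np.linalg.norm(d),np.degrees(np.arctan2(d[1],d[0])))
for p in [(237,148),(425,157),(227,381),(407,384)]: print('chip',a(p,.071))
print('cup',a((325,263),.14))
R=[a(p,.06,7,(150,185)) for p in [(44,125),(258,104),(262,165),(46,183)]]
print('rail',R,np.mean(R,0))
for i in range(4):
    d=R[(i+1)%4]-R[i]; print(np.linalg.norm(d),np.degrees(np.arctan2(d[1],d[0])))
S=[a(p,.078,7,(320,185)) for p in [(165,148),(200,158),(178,235),(146,228)]]
print('scr',S,np.mean(S,0))
for i in range(4):
    d=S[(i+1)%4]-S[i]; print(np.linalg.norm(d),np.degrees(np.arctan2(d[1],d[0])))
s=load('pics/scene0.png')
def b(p,z): return px(s,140+(p[0]+.5)/6-.5,110+(p[1]+.5)/6-.5,z)[:2].round(4)
print('scene grip',[b(p,.078) for p in [(262,193),(273,173),(326,168),(338,180)]], 'foot', b((272,308),0),b((360,282),0))
E
```

```text
board [array([0.6991, 0.1156]), array([ 0.6798, -0.1313]), array([ 0.4503, -0.113 ]), array([0.4698, 0.1346])] [0.57475  0.001475]
0.24765318491794125 -94.46968181855105
0.2302284517604199 175.4409630800545
0.24836668456135574 85.49690508100996
0.23008583181065284 -4.736757799908004
chip [0.6589 0.0578]
chip [ 0.65   -0.0663]
chip [0.5045 0.0674]
chip [ 0.4998 -0.0508]
cup [0.5725 0.0006]
rail [array([0.4758, 0.3908]), array([0.4848, 0.2701]), array([0.4503, 0.2682]), array([0.443 , 0.3898])] [0.463475 0.329725]
0.12103507756018499 -85.73562960207154
0.03455227923017528 -176.84776457033468
0.12181892299638836 93.43550832765783
0.03281524036175874 1.7462816202856417
scr [array([ 0.4449, -0.345 ]), array([ 0.4389, -0.3642]), array([ 0.3964, -0.3502]), array([ 0.4007, -0.3327])] [ 0.420225 -0.348025]
0.020115665537088302 -107.3540246362613
0.0447465082436608 161.76750891929618
0.018020543831971353 76.19509758787558
0.04587951612648068 -15.55085036222076
scene grip [array([ 0.4416, -0.3516]), array([ 0.4216, -0.3618]), array([ 0.3989, -0.3407]), array([ 0.4047, -0.3259])] foot [ 0.4461 -0.3505] [ 0.3939 -0.3267]
```

```bash
cat >> h.py <<'E'
def plan(target, yaw=None, s=None):
    "target world TCP xyz; yaw of tool x in deg; prints tool-frame slide total in units and spin units"
    s=s or sense(); R=np.array(s['ee_rot']); d=R.T@(np.array(target)-np.array(s['tcp_pos']))/.025
    y0=np.degrees(np.arctan2(R[1,0],R[0,0])); sp=0
    print('t',round(s['time_s'],2),'tcp',np.round(s['tcp_pos'],4),'yaw',round(y0,2),'F',np.round(s['wrist_force'],1),'w',round(s['gripper_width'],3))
    if yaw is not None: sp=-((yaw-y0+180)%360-180)/8
    print('slide total',d.round(2),'spin total',round(sp,2),'min rows',max(np.abs(d).max(),abs(sp)).round(1))
E
python3 - <<'E'
from h import *
plan([.45,.25,.25])
E
```

```text
t 0.15 tcp [0.2522 0.5713 0.2217] yaw -23.83 F [ 0.4  0.1 -0.1] w 0.999
slide total [12.43  8.56 -1.12] spin total 0 min rows 12.4
```

>>> servo_tool([
  {"slide":[1,0.7,-0.1],"spin":0},
  {"slide":[1,0.7,-0.1],"spin":0},
  {"slide":[1,0.7,-0.1],"spin":0},
  {"slide":[1,0.7,-0.1],"spin":0},
  {"slide":[1,0.7,-0.1],"spin":0},
  {"slide":[1,0.7,-0.1],"spin":0},
  {"slide":[1,0.7,-0.1],"spin":0},
  {"slide":[1,0.7,-0.1],"spin":0},
  {"slide":[1,0.7,-0.1],"spin":0},
  {"slide":[1,0.7,-0.1],"spin":0},
])

```text
time_s: 1.15
tcp_pos: [0.4126, 0.3018, 0.2436]
ee_rot: [[0.917, -0.398, -0.005], [-0.398, -0.917, -0.009], [-0.001, 0.01, -1.0]]
wrist_force: [0.1, -0.5, 0.8]
gripper_width: 0.997
```

```bash
python3 - <<'E'
from h import *
plan([.43,-.33,.25],-20)
E
```

```text
t 1.15 tcp [0.4126 0.3018 0.2436] yaw -23.46 F [ 0.1 -0.5  0.8] w 0.997
slide total [10.7  22.91 -0.04] spin total -0.43 min rows 22.9
```

>>> servo_tool([
  {"slide":[0.5,1,0],"spin":0},
  {"slide":[0.5,1,0],"spin":0},
  {"slide":[0.5,1,0],"spin":0},
  {"slide":[0.5,1,0],"spin":0},
  {"slide":[0.5,1,0],"spin":0},
  {"slide":[0.5,1,0],"spin":0},
  {"slide":[0.5,1,0],"spin":0},
  {"slide":[0.5,1,0],"spin":0},
  {"slide":[0.5,1,0],"spin":0},
  {"slide":[0.5,1,0],"spin":0},
])

```text
time_s: 2.15
tcp_pos: [0.4262, 0.0102, 0.2445]
ee_rot: [[0.917, -0.399, -0.008], [-0.399, -0.917, -0.01], [-0.003, 0.012, -1.0]]
wrist_force: [0.4, -0.4, 0.4]
gripper_width: 1.0
```

>>> servo_tool([
  {"slide":[0.4,1,0],"spin":0},
  {"slide":[0.4,1,0],"spin":0},
  {"slide":[0.4,1,0],"spin":0},
  {"slide":[0.4,1,0],"spin":0},
  {"slide":[0.4,1,0],"spin":0},
  {"slide":[0.4,1,0],"spin":0},
  {"slide":[0.4,1,0],"spin":0},
  {"slide":[0.4,1,0],"spin":0},
  {"slide":[0.4,1,0],"spin":0},
  {"slide":[0.4,1,0],"spin":0},
])

```text
time_s: 3.15
tcp_pos: [0.414, -0.2701, 0.2457]
ee_rot: [[0.917, -0.399, -0.01], [-0.399, -0.917, -0.008], [-0.006, 0.011, -1.0]]
wrist_force: [-0.2, -0.7, 0.3]
gripper_width: 1.002
```

```bash
python3 - <<'E'
from h import *
plan([.42,-.348,.25],-20)
c=cap('wrist','pics/w1.png'); print(proj(c,[.42,-.348,.078]))
E
```

```text
t 3.15 tcp [ 0.414  -0.2701  0.2457] yaw -23.54 F [-0.2 -0.7  0.3] w 1.002
slide total [ 1.46  2.76 -0.15] spin total -0.44 min rows 2.8
[328.42279402 137.59421644]
```

View pics/w1.png

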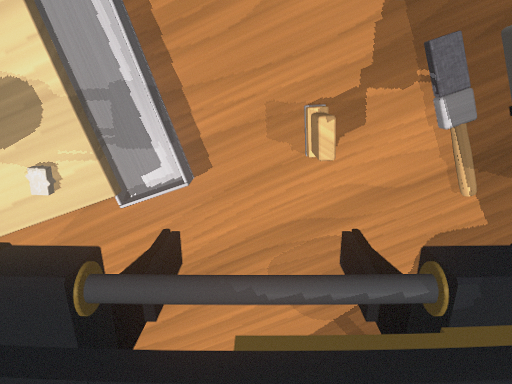

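The wrist view shows the scraper's grip top at about (326,137), where the top view predicted it, and its orientation is close to the tool's. I'll zoom in to get the corners.

```bash
python3 - <<'E'
import cv2
a=cv2.imread('pics/w1.png')
cv2.imwrite('pics/w1z.png',cv2.resize(a[95:170,285:360],None,fx=8,fy=8,interpolation=cv2.INTER_CUBIC))
E
```

```text
(no output)
```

View pics/w1z.png

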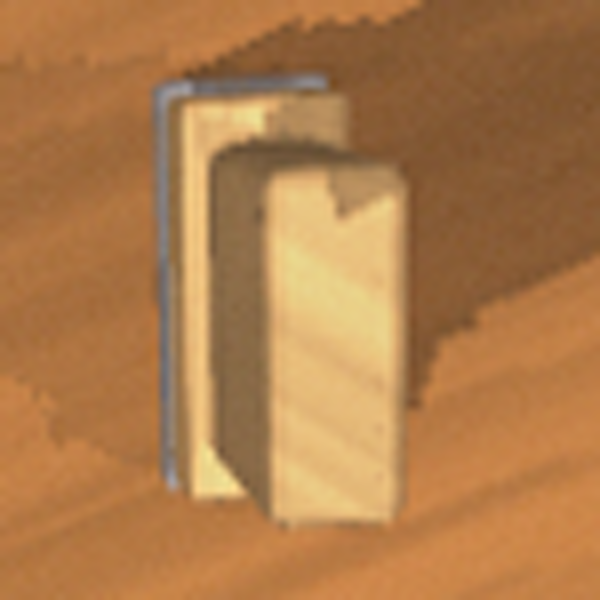

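```bash
python3 - <<'E'
from h import *
c=load('pics/w1.png')
S=[px(c,285+(p[0]+.5)/8-.5,95+(p[1]+.5)/8-.5,.078)[:2] for p in [(268,165),(406,170),(398,523),(273,523)]]
print(np.round(S,4),np.mean(S,0))
for i in range(4):
    d=S[(i+1)%4]-S[i]; print(np.linalg.norm(d).round(4),np.degrees(np.arctan2(d[1],d[0])).round(1))
print([px(c,285+(p[0]+.5)/8-.5,95+(p[1]+.5)/8-.5,0.0)[:2] for p in [(155,88),(172,488)]])
m=np.mean(S,0); plan([m[0],m[1],.14],-21)
E
```

```text
[[ 0.4448 -0.3462]
 [ 0.4375 -0.3617]
 [ 0.3961 -0.3457]
 [ 0.4025 -0.3309]] [ 0.42022263 -0.34614321]
0.0171 -115.3
0.0443 158.8
0.0161 66.5
0.0449 -19.9
[array([ 0.45138611, -0.3453865 ]), array([ 0.39334281, -0.32549934])]
t 3.2 tcp [ 0.4142 -0.2728  0.2456] yaw -23.66 F [ 1.5 -3.1  1.5] w 0.999
slide total [1.42 2.54 4.25] spin total -0.33 min rows 4.2
```

>>> servo_tool([
  {"slide":[0.3,0.6,0.6],"spin":-0.1},
  {"slide":[0.4,0.7,0.8],"spin":-0.1},
  {"slide":[0.4,0.7,1],"spin":-0.1},
  {"slide":[0.3,0.5,1],"spin":-0.05},
  {"slide":[0,0,0.5],"spin":0},
  {"slide":[0,0,0],"spin":0},
])

```text
time_s: 3.8
tcp_pos: [0.4211, -0.3489, 0.1445]
ee_rot: [[0.934, -0.358, -0.01], [-0.358, -0.934, -0.009], [-0.007, 0.012, -1.0]]
wrist_force: [0.9, -0.3, 0.4]
gripper_width: 1.0
```

```bash
python3 - <<'E'
from h import *
plan([.4202,-.3465,.036],-21)
E
```

```text
t 3.8 tcp [ 0.4211 -0.3489  0.1445] yaw -21.0 F [ 0.9 -0.3  0.4] w 1.0
slide total [-0.04 -0.13  4.34] spin total 0.0 min rows 4.3
```

>>> servo_tool([
  {"slide":[0,-0.1,0.9],"spin":0},
  {"slide":[0,0,1],"spin":0},
  {"slide":[0,0,1],"spin":0},
  {"slide":[0,0,1],"spin":0},
  {"slide":[0,0,0.4],"spin":0},
  {"slide":[0,0,0],"spin":0},
])

```text
time_s: 4.4
tcp_pos: [0.4252, -0.3481, 0.039]
ee_rot: [[0.935, -0.355, -0.002], [-0.355, -0.935, -0.014], [0.003, 0.014, -1.0]]
wrist_force: [-0.4, -0.5, 0.2]
gripper_width: 1.005
```

```bash
python3 - <<'E'
from h import *
plan([.4202,-.3465,.036],-21)
E
```

```text
t 4.4 tcp [ 0.4252 -0.3481  0.039 ] yaw -20.82 F [-0.4 -0.5  0.2] w 1.005
slide total [-0.21  0.01  0.12] spin total 0.02 min rows 0.2
```

>>> servo_tool([
  {"slide":[-0.2,0,0.1],"spin":0},
  {"slide":[0,0,0],"spin":0},
])

```text
time_s: 4.6
tcp_pos: [0.4216, -0.3467, 0.0384]
ee_rot: [[0.935, -0.355, 0.001], [-0.355, -0.935, -0.015], [0.006, 0.014, -1.0]]
wrist_force: [-0.2, -0.6, -0.3]
gripper_width: 1.001
```

>>> servo_tool([
  {"slide":[0,0,0],"spin":0},
  {"slide":[0,0,0],"spin":0},
  {"slide":[0,0,0],"spin":0},
  {"slide":[0,0,0],"spin":0},
  {"slide":[0,0,0],"spin":0},
  {"slide":[0,0,0],"spin":0},
  {"slide":[0,0,0],"spin":0},
  {"slide":[0,0,0],"spin":0},
], gripper=255)

```text
time_s: 5.4
tcp_pos: [0.4236, -0.3476, 0.0419]
ee_rot: [[0.935, -0.354, 0.007], [-0.354, -0.935, -0.018], [0.013, 0.015, -1.0]]
wrist_force: [0.3, -0.6, 0.8]
gripper_width: 0.353
```

```bash
python3 - <<'E'
from h import *
plan([.4202,-.3465,.15],-4.5)
E
```

```text
t 5.4 tcp [ 0.4236 -0.3476  0.0419] yaw -20.75 F [ 0.3 -0.6  0.8] w 0.353
slide total [-0.09  0.07 -4.32] spin total -2.03 min rows 4.3
```

>>> servo_tool([
  {"slide":[-0.1,0,0.2],"spin":0},
  {"slide":[0,0,0.1],"spin":0},
  {"slide":[0,0,0],"spin":0},
  {"slide":[0,0,0],"spin":0},
])

```text
time_s: 5.8
tcp_pos: [0.421, -0.3467, 0.0349]
ee_rot: [[0.935, -0.354, 0.006], [-0.354, -0.935, -0.018], [0.013, 0.015, -1.0]]
wrist_force: [1.0, -0.7, 1.3]
gripper_width: 0.206
```

```bash
python3 - <<'E'
from h import *
plan([.4202,-.3465,.15],-4.5)
E
```

```text
t 5.8 tcp [ 0.421  -0.3467  0.0349] yaw -20.72 F [ 1.  -0.7  1.3] w 0.206
slide total [ 0.02  0.07 -4.61] spin total -2.03 min rows 4.6
```

>>> servo_tool([
  {"slide":[0,0,-0.8],"spin":0},
  {"slide":[0,0,-1],"spin":-0.5},
  {"slide":[0,0,-1],"spin":-0.5},
  {"slide":[0,0,-1],"spin":-0.5},
  {"slide":[0,-0.5,-0.5],"spin":-0.4},
])

```text
time_s: 6.3
tcp_pos: [0.4178, -0.3307, 0.1386]
ee_rot: [[0.996, -0.09, -0.007], [-0.09, -0.996, -0.011], [-0.006, 0.011, -1.0]]
wrist_force: [-0.5, 0.2, -1.5]
gripper_width: 0.206
```

```bash
python3 - <<'E'
from h import *
plan([.51,.107,.145],-4.5)
E
```

```text
t 6.3 tcp [ 0.4178 -0.3307  0.1386] yaw -5.16 F [-0.5  0.2 -1.5] w 0.206
slide total [  2.1  -17.77  -0.47] spin total -0.08 min rows 17.8
```

>>> servo_tool([
  {"slide":[0.1,-0.8,-0.1],"spin":-0.1},
  {"slide":[0.1,-1,0],"spin":0},
  {"slide":[0.1,-1,0],"spin":0},
  {"slide":[0.1,-1,0],"spin":0},
  {"slide":[0.1,-1,0],"spin":0},
  {"slide":[0.1,-1,0],"spin":0},
  {"slide":[0.1,-1,0],"spin":0},
  {"slide":[0.1,-1,0],"spin":0},
  {"slide":[0.1,-1,0],"spin":0},
  {"slide":[0.1,-1,0],"spin":0},
])

```text
time_s: 7.3
tcp_pos: [0.4573, -0.0799, 0.1324]
ee_rot: [[0.996, -0.083, -0.017], [-0.083, -0.996, -0.007], [-0.017, 0.008, -1.0]]
wrist_force: [0.2, 0.5, -1.4]
gripper_width: 0.204
```

```bash
python3 - <<'E'
from h import *
plan([.51,.107,.145],-4.5)
E
```

```text
t 7.3 tcp [ 0.4573 -0.0799  0.1324] yaw -4.79 F [ 0.2  0.5 -1.4] w 0.204
slide total [ 1.47 -7.62 -0.59] spin total -0.04 min rows 7.6
```

>>> servo_tool([
  {"slide":[0.2,-0.9,-0.2],"spin":0},
  {"slide":[0.2,-1,-0.2],"spin":0},
  {"slide":[0.2,-1,-0.1],"spin":0},
  {"slide":[0.2,-1,0],"spin":0},
  {"slide":[0.2,-1,0],"spin":0},
  {"slide":[0.2,-1,0],"spin":0},
  {"slide":[0.2,-1,0],"spin":0},
  {"slide":[0.1,-0.6,0],"spin":0},
  {"slide":[0,0,0],"spin":0},
])

```text
time_s: 8.2
tcp_pos: [0.5061, 0.1132, 0.1345]
ee_rot: [[0.996, -0.083, -0.033], [-0.083, -0.997, -0.008], [-0.032, 0.011, -0.999]]
wrist_force: [-0.2, 0.2, -1.8]
gripper_width: 0.203
```

```bash
python3 - <<'E'
from h import *
plan([.51,.107,.097],-4.5)
c=cap('scene','pics/s2.png');a=cv2.imread('pics/s2.png')
cv2.imwrite('pics/s2z.png',cv2.resize(a[110:270,160:360],None,fx=3.5,fy=3.5,interpolation=cv2.INTER_CUBIC))
cap('wrist','pics/w2.png')
E
```

```text
t 8.2 tcp [0.5061 0.1132 0.1345] yaw -4.77 F [-0.2  0.2 -1.8] w 0.203
slide total [0.22 0.22 1.5 ] spin total -0.03 min rows 1.5
```

View pics/s2z.png

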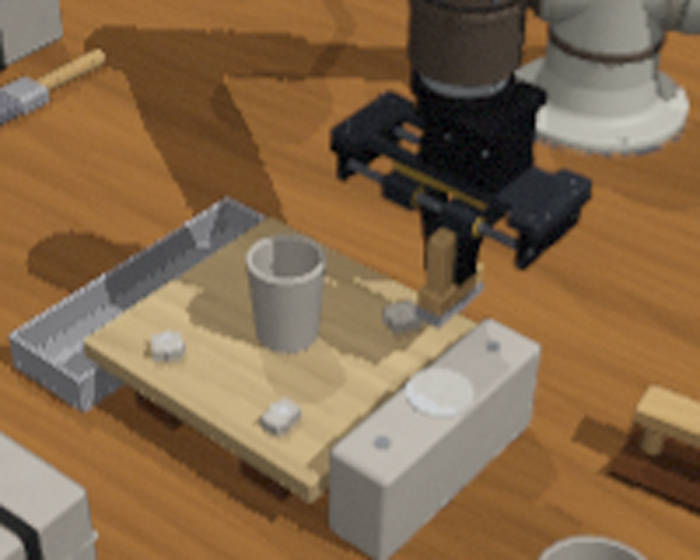

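View pics/w2.png

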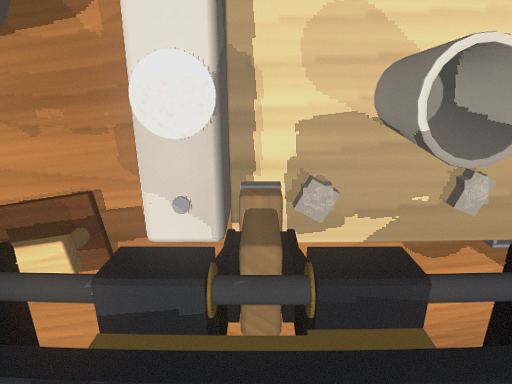

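>>> servo_tool([
  {"slide":[0.2,0.15,0.6],"spin":0},
  {"slide":[0,0,0.6],"spin":0},
  {"slide":[0,0,0.3],"spin":0},
])

```text
time_s: 8.6
tcp_pos: [0.5083, 0.1043, 0.0971]
ee_rot: [[0.996, -0.087, -0.032], [-0.088, -0.996, -0.008], [-0.031, 0.011, -0.999]]
wrist_force: [-0.3, -0.2, -1.1]
gripper_width: 0.204
```

```bash
python3 - <<'E'
from h import *
C=np.array([.5748,.0015]);p=np.array([.997,-.0785]);u=np.array([.0785,.997])
s=sense();d=np.array(s['tcp_pos'][:2])-C;print('board xy',d@p,d@u)
w=C-.073*p-.115*u
plan([*w,.0975],-4.5)
E
```

```text
board xy -0.07434513659204295 0.09728593832551968
t 8.6 tcp [0.5083 0.1043 0.0971] yaw -5.02 F [-0.3 -0.2 -1.1] w 0.204
slide total [0.13 8.49 0.07] spin total -0.07 min rows 8.5
```

>>> servo_tool([
  {"slide":[0.02,0.3,0.01],"spin":-0.03},
  {"slide":[0.02,0.5,0.01],"spin":-0.03},
  {"slide":[0.02,0.5,0.01],"spin":0},
  {"slide":[0.02,0.6,0.01],"spin":0},
  {"slide":[0.02,0.6,0.01],"spin":0},
  {"slide":[0,0.6,0.01],"spin":0},
])

```text
time_s: 9.2
tcp_pos: [0.504, 0.0193, 0.0978]
ee_rot: [[0.996, -0.079, -0.031], [-0.079, -0.997, -0.008], [-0.03, 0.011, -0.999]]
wrist_force: [0.9, 0.3, -1.2]
gripper_width: 0.203
```

```bash
cat >>h.py <<'E'
C=np.array([.5748,.0015]);p=np.array([.997,-.0785]);u=np.array([.0785,.997])
def bplan(x,y,z,yaw=-4.5):
    s=sense();d=np.array(s['tcp_pos'][:2])-C;print('board xy',(d@p).round(4),(d@u).round(4),'toolz',np.array(s['ee_rot'])[:,2].round(3))
    plan([*(C+x*p+y*u),z],yaw,s)
E
python3 - <<'E'
from h import *
bplan(-.073,-.13,.0975)
E
```

```text
board xy -0.072 0.0122 toolz [-0.031 -0.008 -0.999]
t 9.2 tcp [0.504  0.0193 0.0978] yaw -4.54 F [ 0.9  0.3 -1.2] w 0.203
slide total [-0.04  5.69  0.07] spin total -0.0 min rows 5.7
```

>>> servo_tool([
  {"slide":[0,0.6,0.01],"spin":0},
  {"slide":[0,0.6,0.01],"spin":0},
  {"slide":[0,0.6,0.01],"spin":0},
  {"slide":[0,0.6,0.01],"spin":0},
  {"slide":[0,0.6,0.01],"spin":0},
  {"slide":[0,0.6,0.01],"spin":0},
])

```text
time_s: 9.8
tcp_pos: [0.4952, -0.0808, 0.0993]
ee_rot: [[0.996, -0.083, -0.028], [-0.083, -0.996, -0.008], [-0.027, 0.01, -1.0]]
wrist_force: [0.8, -0.1, -1.4]
gripper_width: 0.202
```

```bash
python3 - <<'E'
from h import *
bplan(-.073,-.13,.0975)
c=cap('scene','pics/s3.png');a=cv2.imread('pics/s3.png')
cv2.imwrite('pics/s3z.png',cv2.resize(a[110:270,140:340],None,fx=3.5,fy=3.5,interpolation=cv2.INTER_CUBIC))
cap('wrist','pics/w3.png')
E
```

```text
board xy -0.0729 -0.0883 toolz [-0.028 -0.008 -1.   ]
t 9.8 tcp [ 0.4952 -0.0808  0.0993] yaw -4.78 F [ 0.8 -0.1 -1.4] w 0.202
slide total [0.   1.67 0.09] spin total -0.04 min rows 1.7
```

View pics/s3z.png

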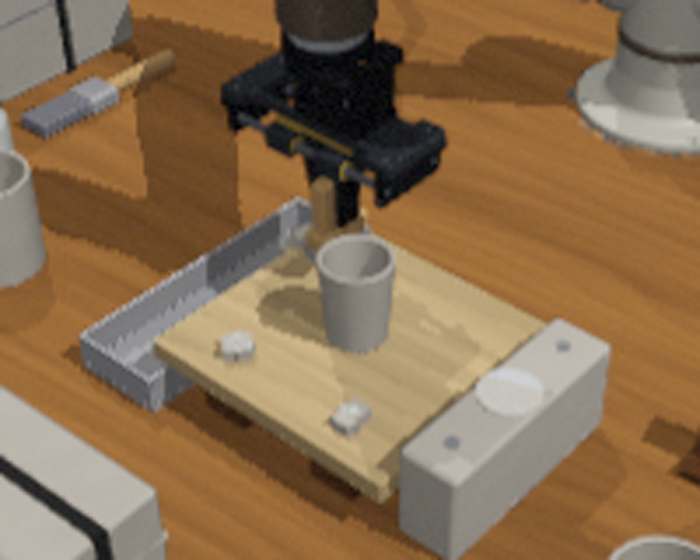

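View pics/w3.png

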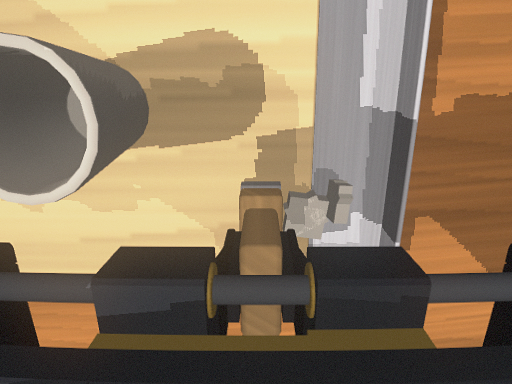

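>>> servo_tool([
  {"slide":[0,0.4,0.02],"spin":0},
  {"slide":[0,0.4,0.02],"spin":0},
  {"slide":[0,0.4,0.02],"spin":0},
  {"slide":[0,0.4,0.02],"spin":0},
  {"slide":[0,0.3,0.01],"spin":0},
  {"slide":[0,0,0],"spin":0},
])

```text
time_s: 10.5
tcp_pos: [0.4902, -0.1337, 0.0977]
ee_rot: [[0.996, -0.086, -0.027], [-0.086, -0.996, -0.008], [-0.027, 0.01, -1.0]]
wrist_force: [0.2, 0.6, -1.4]
gripper_width: 0.204
```

```bash
python3 - <<'E'
from h import *
bplan(-.073,-.13,.0975)
c=cap('scene','pics/s4.png');a=cv2.imread('pics/s4.png')
cv2.imwrite('pics/s4z.png',cv2.resize(a[110:270,140:340],None,fx=3.5,fy=3.5,interpolation=cv2.INTER_CUBIC))
cap('wrist','pics/w4.png')
E
```

```text
board xy -0.0738 -0.1414 toolz [-0.027 -0.008 -1.   ]
t 10.5 tcp [ 0.4902 -0.1337  0.0977] yaw -4.95 F [ 0.2  0.6 -1.4] w 0.204
slide total [ 0.03 -0.46  0.  ] spin total -0.06 min rows 0.5
```

View pics/w4.png

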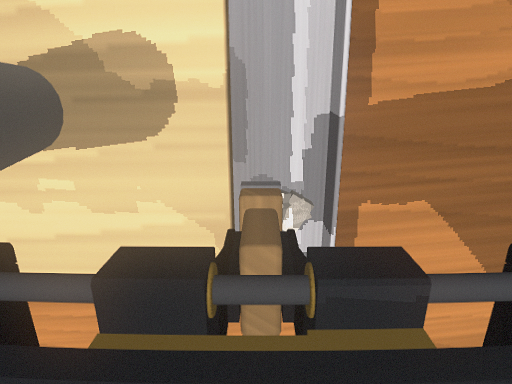

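>>> servo_tool([
  {"slide":[0,0,-0.8],"spin":0},
  {"slide":[0.4,0,-0.9],"spin":-0.05},
  {"slide":[1,0,-0.2],"spin":0},
  {"slide":[1,0,0],"spin":0},
  {"slide":[1,0,0],"spin":0},
  {"slide":[1,0,0],"spin":0},
  {"slide":[1,-0.2,0],"spin":0},
  {"slide":[0.6,-0.8,0],"spin":0},
])

```text
time_s: 11.4
tcp_pos: [0.6458, -0.1172, 0.1421]
ee_rot: [[0.997, -0.076, -0.03], [-0.076, -0.997, -0.007], [-0.029, 0.009, -1.0]]
wrist_force: [0.4, 0.4, -2.8]
gripper_width: 0.206
```

```bash
python3 - <<'E'
from h import *
bplan(.08,.1,.14)
E
```

```text
board xy 0.0801 -0.1127 toolz [-0.03  -0.007 -1.   ]
t 11.4 tcp [ 0.6458 -0.1172  0.1421] yaw -4.36 F [ 0.4  0.4 -2.8] w 0.206
slide total [ 0.02 -8.51  0.01] spin total 0.02 min rows 8.5
```

>>> servo_tool([
  {"slide":[0,-0.8,0],"spin":0},
  {"slide":[0,-1,0],"spin":0},
  {"slide":[0,-1,0],"spin":0},
  {"slide":[0,-1,0],"spin":0},
  {"slide":[0,-1,0],"spin":0},
  {"slide":[0,-1,0],"spin":0},
  {"slide":[0,-1,0],"spin":0},
  {"slide":[0,-1,0],"spin":0},
  {"slide":[0,-0.4,0],"spin":0},
  {"slide":[0,0,0.3],"spin":0},
])

```text
time_s: 12.4
tcp_pos: [0.6629, 0.1029, 0.1281]
ee_rot: [[0.997, -0.067, -0.032], [-0.067, -0.998, -0.006], [-0.032, 0.008, -0.999]]
wrist_force: [-0.2, -0.8, -1.9]
gripper_width: 0.205
```

```bash
python3 - <<'E'
from h import *
bplan(.08,.1,.098)
cap('wrist','pics/w5.png')
c=cap('scene','pics/s5.png');a=cv2.imread('pics/s5.png')
cv2.imwrite('pics/s5z.png',cv2.resize(a[110:270,140:340],None,fx=3.5,fy=3.5,interpolation=cv2.INTER_CUBIC))
E
```

```text
board xy 0.0799 0.108 toolz [-0.032 -0.006 -0.999]
t 12.4 tcp [0.6629 0.1029 0.1281] yaw -3.87 F [-0.2 -0.8 -1.9] w 0.205
slide total [0.04 0.31 1.21] spin total 0.08 min rows 1.2
```

View pics/w5.png

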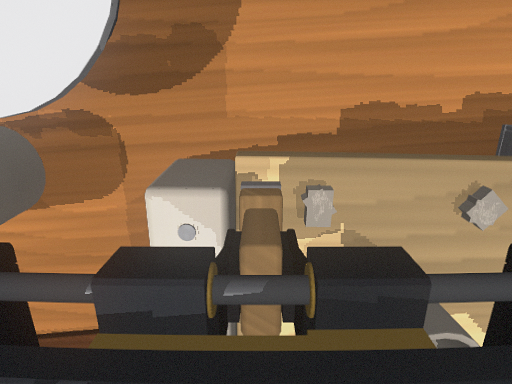

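View pics/s5z.png

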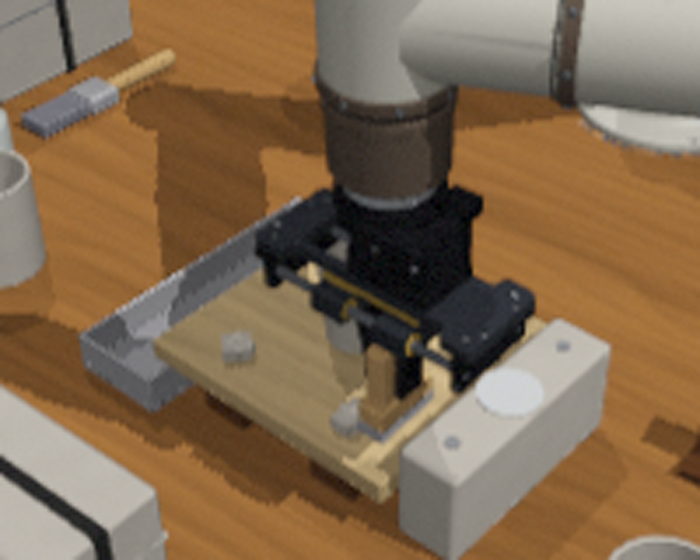

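>>> servo_tool([
  {"slide":[0.05,0.25,0.5],"spin":0.1},
  {"slide":[0,0,0.5],"spin":0},
  {"slide":[0,0,0.2],"spin":0},
])

```text
time_s: 12.8
tcp_pos: [0.6607, 0.0911, 0.0956]
ee_rot: [[0.995, -0.087, -0.038], [-0.088, -0.996, -0.008], [-0.037, 0.011, -0.999]]
wrist_force: [-8.9, 4.2, 21.5]
gripper_width: 0.206
```

```bash
python3 - <<'E'
from h import *
bplan(.08,-.135,.098)
E
```

```text
board xy 0.0786 0.0961 toolz [-0.038 -0.008 -0.999]
t 12.8 tcp [0.6607 0.0911 0.0956] yaw -5.03 F [-8.9  4.2 21.5] w 0.206
slide total [0.14 9.24 0.  ] spin total -0.07 min rows 9.2
```

>>> servo_tool([
  {"slide":[0.05,0,-0.15],"spin":-0.05},
])

```text
time_s: 12.9
tcp_pos: [0.6615, 0.09, 0.0985]
ee_rot: [[0.996, -0.081, -0.039], [-0.081, -0.997, -0.008], [-0.039, 0.011, -0.999]]
wrist_force: [0.7, -0.5, -2.1]
gripper_width: 0.203
```

```bash
python3 - <<'E'
from h import *
bplan(.08,-.135,.098)
E
```

```text
board xy 0.0795 0.0951 toolz [-0.039 -0.008 -0.999]
t 12.9 tcp [0.6615 0.09   0.0985] yaw -4.68 F [ 0.7 -0.5 -2.1] w 0.203
slide total [0.05 9.2  0.12] spin total -0.02 min rows 9.2
```

Free of the board now, so I'll sweep the second lane.

>>> servo_tool([
  {"slide":[0.01,0.4,0.01],"spin":0},
  {"slide":[0.01,0.5,0.01],"spin":0},
  {"slide":[0.01,0.6,0.01],"spin":0},
  {"slide":[0,0.6,0.01],"spin":0},
  {"slide":[0,0.6,0.01],"spin":0},
  {"slide":[0,0.6,0.01],"spin":0},
])

```text
time_s: 13.5
tcp_pos: [0.6543, -0.0004, 0.0962]
ee_rot: [[0.996, -0.083, -0.041], [-0.083, -0.997, -0.009], [-0.04, 0.012, -0.999]]
wrist_force: [0.7, 0.5, -1.0]
gripper_width: 0.201
```

```bash
python3 - <<'E'
from h import *
bplan(.08,-.135,.098)
cap('wrist','pics/w6.png')
E
```

```text
board xy 0.0794 0.0043 toolz [-0.041 -0.009 -0.999]
t 13.5 tcp [ 6.543e-01 -4.000e-04  9.620e-02] yaw -4.77 F [ 0.7  0.5 -1. ] w 0.201
slide total [ 0.05  5.57 -0.01] spin total -0.03 min rows 5.6
```

View pics/w6.png

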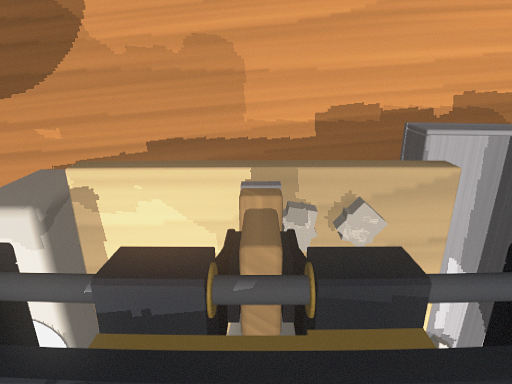

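>>> servo_tool([
  {"slide":[0.01,0.6,-0.06],"spin":0},
  {"slide":[0.01,0.6,0],"spin":0},
  {"slide":[0.01,0.6,0],"spin":0},
  {"slide":[0,0.6,0],"spin":0},
  {"slide":[0,0.6,0],"spin":0},
  {"slide":[0,0.5,0],"spin":0},
])

```text
time_s: 14.15
tcp_pos: [0.6463, -0.0983, 0.0991]
ee_rot: [[0.995, -0.085, -0.042], [-0.086, -0.996, -0.009], [-0.041, 0.013, -0.999]]
wrist_force: [0.4, 0.6, -2.7]
gripper_width: 0.207
```

```bash
python3 - <<'E'
from h import *
bplan(.08,-.135,.098)
cap('wrist','pics/w7.png')
E
```

```text
board xy 0.0792 -0.0939 toolz [-0.042 -0.009 -0.999]
t 14.15 tcp [ 0.6463 -0.0983  0.0991] yaw -4.92 F [ 0.4  0.6 -2.7] w 0.207
slide total [0.05 1.64 0.06] spin total -0.05 min rows 1.6
```

View pics/w7.png

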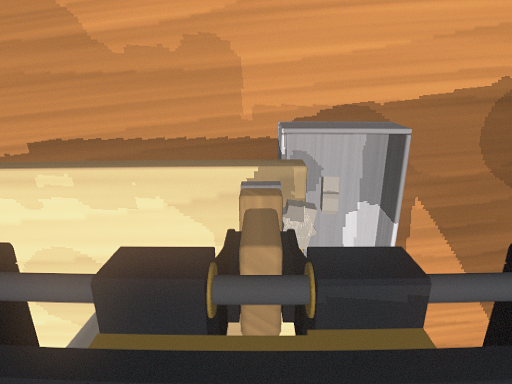

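One chip is already in the tray at (330,193). The other is at the edge at (298,215), in front of the scraper.

>>> servo_tool([
  {"slide":[0,0.4,0],"spin":0},
  {"slide":[0,0.4,0],"spin":0},
  {"slide":[0,0.4,0],"spin":0},
  {"slide":[0,0.4,0],"spin":0},
  {"slide":[0,0.3,0],"spin":0},
  {"slide":[0,0,0],"spin":0},
])

```text
time_s: 14.8
tcp_pos: [0.6415, -0.152, 0.0997]
ee_rot: [[0.995, -0.087, -0.042], [-0.088, -0.996, -0.01], [-0.041, 0.013, -0.999]]
wrist_force: [0.3, 0.5, -2.1]
gripper_width: 0.204
```

>>> servo_tool([
  {"slide":[0,0,-0.8],"spin":0},
  {"slide":[0,0,-1],"spin":0},
  {"slide":[0,0,-1],"spin":0},
  {"slide":[-0.8,0,-1],"spin":0},
  {"slide":[-1,0,-0.5],"spin":0},
])

```text
time_s: 15.3
tcp_pos: [0.6011, -0.1462, 0.208]
ee_rot: [[0.995, -0.086, -0.05], [-0.087, -0.996, -0.009], [-0.049, 0.013, -0.999]]
wrist_force: [0.2, 0.4, -1.7]
gripper_width: 0.204
```

```bash
python3 - <<'E'
from h import *
bplan(.0,-.135,.2)
cap('wrist','pics/w8.png')
c=cap('scene','pics/s8.png');a=cv2.imread('pics/s8.png')
cv2.imwrite('pics/s8z.png',cv2.resize(a[110:270,140:340],None,fx=3.5,fy=3.5,interpolation=cv2.INTER_CUBIC))
E
```

```text
board xy 0.0378 -0.1452 toolz [-0.05  -0.009 -0.999]
t 15.3 tcp [ 0.6011 -0.1462  0.208 ] yaw -5.0 F [ 0.2  0.4 -1.7] w 0.204
slide total [-1.5  -0.4   0.39] spin total -0.06 min rows 1.5
```

View pics/w8.png

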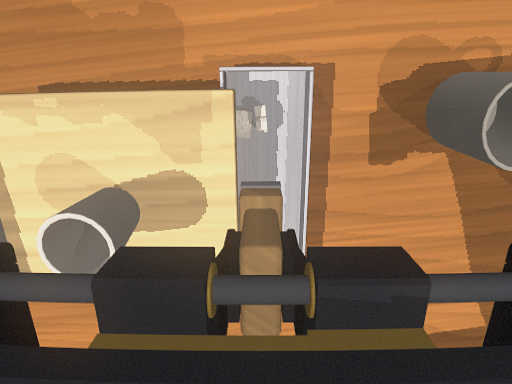

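View pics/s8z.png

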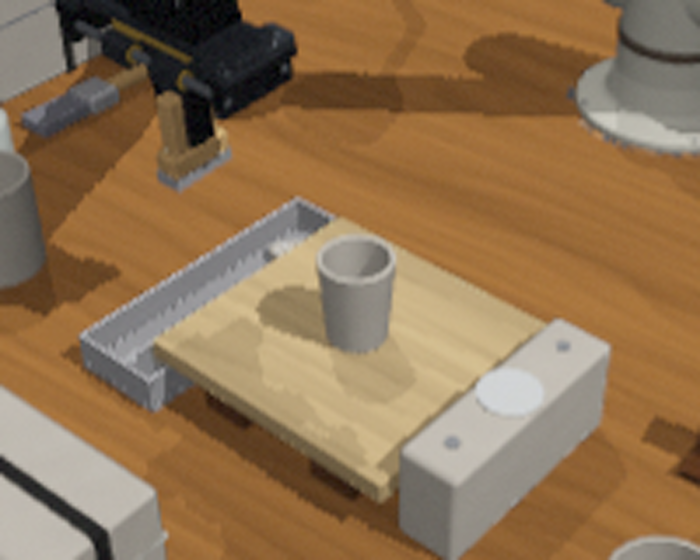

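>>> servo_tool([
  {"slide":[-1,0,0],"spin":0},
  {"slide":[-1,-0.3,0],"spin":0},
  {"slide":[-1,-0.6,0],"spin":0},
  {"slide":[-0.9,-1,0],"spin":0},
  {"slide":[-0.6,-1,0],"spin":0},
  {"slide":[-0.3,-1,0],"spin":0},
  {"slide":[-0.1,-1,0],"spin":0},
  {"slide":[-0.1,-1,0],"spin":0},
  {"slide":[-0.1,-1,0],"spin":0},
  {"slide":[-0.1,-1,0],"spin":0},
])

```text
time_s: 16.4
tcp_pos: [0.4832, 0.0692, 0.2094]
ee_rot: [[0.995, -0.089, -0.051], [-0.089, -0.996, -0.007], [-0.05, 0.011, -0.999]]
wrist_force: [0.2, 0.5, -0.9]
gripper_width: 0.207
```

```bash
python3 - <<'E'
from h import *
plan([.4635,.28,.2],-86)
E
```

```text
t 16.4 tcp [0.4832 0.0692 0.2094] yaw -5.13 F [ 0.2  0.5 -0.9] w 0.207
slide total [-1.52 -8.33  0.36] spin total 10.11 min rows 10.1
```

>>> servo_tool([
  {"slide":[-0.2,-1,0],"spin":0},
  {"slide":[-0.2,-1,0],"spin":0},
  {"slide":[-0.2,-1,0],"spin":0},
  {"slide":[-0.2,-1,0],"spin":0},
  {"slide":[-0.2,-1,0],"spin":0},
  {"slide":[-0.2,-1,0],"spin":0},
  {"slide":[-0.2,-1,0],"spin":0},
  {"slide":[-0.1,-1,0],"spin":0},
])

```text
time_s: 17.2
tcp_pos: [0.462, 0.2832, 0.2054]
ee_rot: [[0.995, -0.085, -0.054], [-0.085, -0.996, -0.008], [-0.053, 0.012, -0.999]]
wrist_force: [-0.5, 0.2, -3.0]
gripper_width: 0.204
```

>>> servo_tool([
  {"slide":[0,0,0],"spin":1},
  {"slide":[0,0,0],"spin":1},
  {"slide":[0,0,0],"spin":1},
  {"slide":[0,0,0],"spin":1},
  {"slide":[0,0,0],"spin":1},
  {"slide":[0,0,0],"spin":1},
  {"slide":[0,0,0],"spin":1},
  {"slide":[0,0,0],"spin":1},
  {"slide":[0,0,0],"spin":1},
  {"slide":[0,0,0],"spin":0.9},
])

```text
time_s: 18.2
tcp_pos: [0.4612, 0.2914, 0.1982]
ee_rot: [[0.056, -0.997, -0.059], [-0.998, -0.055, -0.012], [0.009, 0.06, -0.998]]
wrist_force: [0.1, 0.2, -2.3]
gripper_width: 0.201
```

```bash
python3 - <<'E'
from h import *
plan([.4635,.33,.16],-86)
cap('wrist','pics/w9.png')
c=cap('top','pics/t9.png'); a=cv2.imread('pics/t9.png')
cv2.imwrite('pics/t9z.png',cv2.resize(a[130:230,140:320],None,fx=4.4,fy=4.4,interpolation=cv2.INTER_CUBIC))
E
```

```text
t 18.2 tcp [0.4612 0.2914 0.1982] yaw -86.79 F [ 0.1  0.2 -2.3] w 0.201
slide total [-1.55 -0.27  1.5 ] spin total -0.1 min rows 1.6
```

View pics/w9.png

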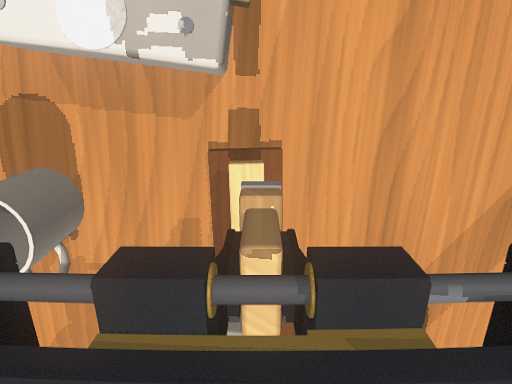

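View pics/t9z.png

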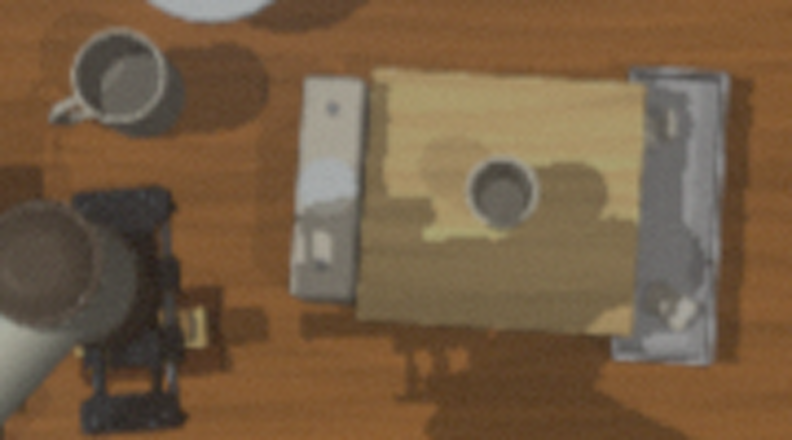

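```bash
python3 - <<'E'
from h import *
a=cv2.imread('pics/w9.png')
cv2.imwrite('pics/w9z.png',cv2.resize(a[140:250,195:305],None,fx=5.4,fy=5.4,interpolation=cv2.INTER_CUBIC))
E
```

```text
(no output)
```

View pics/w9z.png

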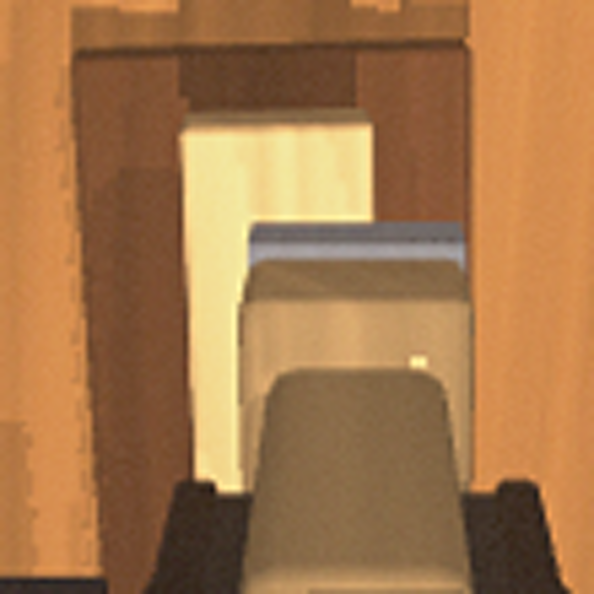

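```bash
python3 - <<'E'
from h import *
c=load('pics/w9.png')
f=lambda q,z: px(c,195+(q[0]+.5)/5.4-.5,140+(q[1]+.5)/5.4-.5,z)[:2].round(4)
print('bar',f((182,130),.06),f((374,122),.06),f((194,480),.06))
A,B=f((182,130),.06),f((194,480),.06); print('axis',np.degrees(np.arctan2(*(B-A)[::-1])))
print('base',f((72,50),.01),f((468,42),.01),f((104,570),.01))
s=sense();R=np.array(s['ee_rot']);t=np.array(s['tcp_pos']); zb=(t+R[:,2]*.035)
print('scr bottom est',zb)
for q in [(250,232),(464,232)]: print('foot front edge top-of-steel?',[f(q,z) for z in (zb[2],zb[2]+.01)])
E
```

```text
bar [0.4846 0.275 ] [0.4517 0.2722] [0.4806 0.3397]
axis 93.53774022604308
base [0.5081 0.2702] [0.4298 0.265 ] [0.5001 0.3823]
scr bottom est [0.45906772 0.29086422 0.16322217]
foot front edge top-of-steel? [array([0.4735, 0.2654]), array([0.4736, 0.2627])]
foot front edge top-of-steel? [array([0.4488, 0.2644]), array([0.4502, 0.2618])]
```

```bash
python3 - <<'E'
from h import *
plan([.4663,.331,.12],-86.3)
E
```

```text
t 18.3 tcp [0.4611 0.2913 0.1982] yaw -86.46 F [ 0.7 -0.4 -1.8] w 0.206
slide total [-1.6  -0.49  3.09] spin total -0.02 min rows 3.1
```

>>> servo_tool([
  {"slide":[-0.5,-0.15,0.5],"spin":0},
  {"slide":[-0.5,-0.15,0.6],"spin":0},
  {"slide":[-0.5,-0.15,0.6],"spin":0},
  {"slide":[-0.1,-0.05,0.6],"spin":0},
  {"slide":[0,0,0.5],"spin":0},
  {"slide":[0,0,0],"spin":0},
])

```text
time_s: 18.9
tcp_pos: [0.4666, 0.337, 0.1172]
ee_rot: [[0.073, -0.995, -0.063], [-0.997, -0.072, -0.015], [0.01, 0.064, -0.998]]
wrist_force: [-1.2, -0.6, -1.7]
gripper_width: 0.2
```

```bash
python3 - <<'E'
from h import *
plan([.4663,.331,.096],-86.3)
c=cap('wrist','pics/w10.png');a=cv2.imread('pics/w10.png')
print(np.array(sense()['ee_rot'])[:,2])
cv2.imwrite('pics/w10z.png',cv2.resize(a[120:260,185:325],None,fx=4.2,fy=4.2,interpolation=cv2.INTER_CUBIC))
c=cap('scene','pics/s10.png');a=cv2.imread('pics/s10.png')
cv2.imwrite('pics/s10z.png',cv2.resize(a[160:280,290:430],None,fx=5,fy=5,interpolation=cv2.INTER_CUBIC))
E
```

```text
t 18.9 tcp [0.4666 0.337  0.1172] yaw -85.83 F [-1.2 -0.6 -1.7] w 0.2
slide total [ 0.23 -0.03  0.85] spin total 0.06 min rows 0.9
[-0.06149559 -0.01424001 -0.99800577]
```

View pics/w10z.png

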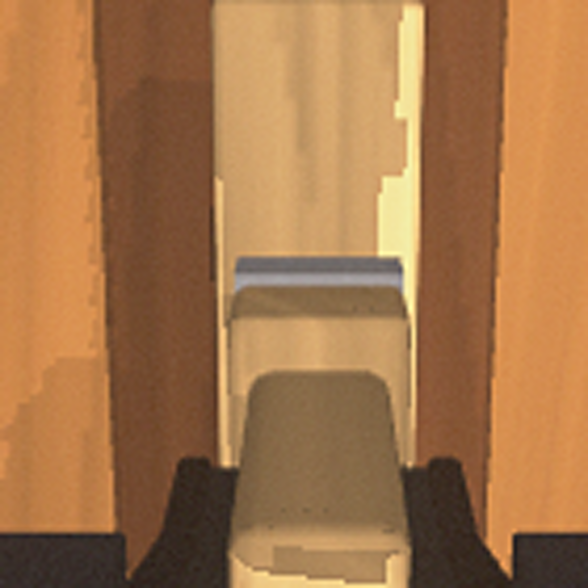

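View pics/s10z.png

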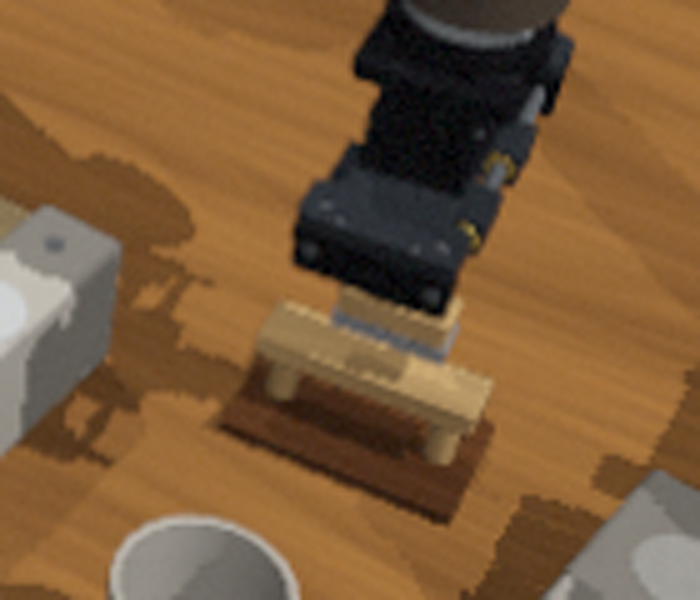

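>>> servo_tool([
  {"slide":[0.15,-0.05,0.35],"spin":0.06},
  {"slide":[0.05,0,0.3],"spin":0},
  {"slide":[0,0,0.15],"spin":0},
])

```text
time_s: 19.3
tcp_pos: [0.4694, 0.3333, 0.0998]
ee_rot: [[0.065, -0.996, -0.056], [-0.998, -0.064, -0.01], [0.006, 0.057, -0.998]]
wrist_force: [-0.8, -0.5, -1.4]
gripper_width: 0.204
```

```bash
python3 - <<'E'
from h import *
plan([.4663,.331,.0955],-86.3)
E
```

```text
t 19.3 tcp [0.4694 0.3333 0.0998] yaw -86.29 F [-0.8 -0.5 -1.4] w 0.204
slide total [0.08 0.12 0.18] spin total 0.0 min rows 0.2
```

>>> servo_tool([
  {"slide":[0.05,0.1,0.12],"spin":0},
  {"slide":[0,0,0.06],"spin":0},
])

```text
time_s: 19.5
tcp_pos: [0.4664, 0.3313, 0.0951]
ee_rot: [[0.064, -0.996, -0.057], [-0.998, -0.064, -0.01], [0.006, 0.057, -0.998]]
wrist_force: [-4.7, 0.2, 7.9]
gripper_width: 0.209
```

```bash
python3 - <<'E'
from h import *
plan([.4663,.331,.0955],-86.3)
E
```

```text
t 19.5 tcp [0.4664 0.3313 0.0951] yaw -86.32 F [-4.7  0.2  7.9] w 0.209
slide total [ 0.01  0.01 -0.02] spin total -0.0 min rows 0.0
```

>>> servo_tool([
  {"slide":[0,0,0],"spin":0},
  {"slide":[0,0,0],"spin":0},
  {"slide":[0,0,0],"spin":0},
  {"slide":[0,0,0],"spin":0},
  {"slide":[0,0,0],"spin":0},
  {"slide":[0,0,0],"spin":0},
], gripper=60)

```text
time_s: 20.1
tcp_pos: [0.468, 0.3327, 0.0977]
ee_rot: [[0.065, -0.997, -0.052], [-0.998, -0.065, -0.006], [0.003, 0.052, -0.999]]
wrist_force: [-0.2, 0.6, 0.1]
gripper_width: 0.661
```

```bash
python3 - <<'E'
from h import *
plan([.4663,.331,.2],-86.3)
c=cap('wrist','pics/w11.png')
E
```

```text
t 20.1 tcp [0.468  0.3327 0.0977] yaw -86.26 F [-0.2  0.6  0.1] w 0.661
slide total [ 0.07  0.29 -4.08] spin total 0.0 min rows 4.1
```

View pics/w11.png

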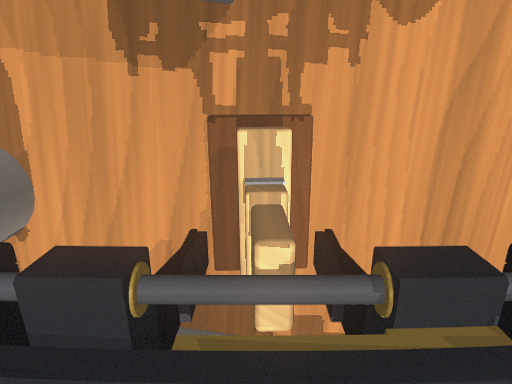

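The scraper stands free on the bar with the foot edge at (265,181), and the fingers are clear on both sides. I'll retreat straight up.

>>> servo_tool([
  {"slide":[0,0,-0.5],"spin":0},
  {"slide":[0,0,-1],"spin":0},
  {"slide":[0,0,-1],"spin":0},
  {"slide":[0,0,-1],"spin":0},
  {"slide":[0,0,-1],"spin":0},
  {"slide":[0,0,-1],"spin":0},
])

```text
time_s: 20.75
tcp_pos: [0.4744, 0.3319, 0.2402]
ee_rot: [[0.065, -0.996, -0.056], [-0.998, -0.065, -0.012], [0.008, 0.057, -0.998]]
wrist_force: [0.2, -0.1, -0.2]
gripper_width: 0.761
```

>>> servo_tool([
  {"slide":[-1,0,0],"spin":0},
  {"slide":[-1,0,0],"spin":0},
  {"slide":[-1,0,0],"spin":0},
  {"slide":[-1,0,0],"spin":0},
  {"slide":[-1,0,0],"spin":0},
  {"slide":[-1,0,0],"spin":0},
  {"slide":[-1,0,0],"spin":0},
])

```text
time_s: 21.45
tcp_pos: [0.4663, 0.511, 0.2566]
ee_rot: [[0.061, -0.997, -0.041], [-0.998, -0.061, 0.003], [-0.005, 0.041, -0.999]]
wrist_force: [-0.7, 0.1, 0.2]
gripper_width: 0.766
```

```bash
python3 - <<'E'
from h import *
plan([.4663,.331,.2],-86.3)
c=cap('top','pics/t12.png');a=cv2.imread('pics/t12.png')
cv2.imwrite('pics/t12z.png',cv2.resize(a[130:230,140:320],None,fx=4.4,fy=4.4,interpolation=cv2.INTER_CUBIC))
c=cap('scene','pics/s12.png');a=cv2.imread('pics/s12.png')
cv2.imwrite('pics/s12z.png',cv2.resize(a[130:290,150:400],None,fx=3.2,fy=3.2,interpolation=cv2.INTER_CUBIC))
c=cap('wrist','pics/w12.png')
E
```

```text
t 21.45 tcp [0.4663 0.511  0.2566] yaw -86.49 F [-0.7  0.1  0.2] w 0.766
slide total [7.2  0.35 2.24] spin total -0.02 min rows 7.2
```

View pics/t12z.png

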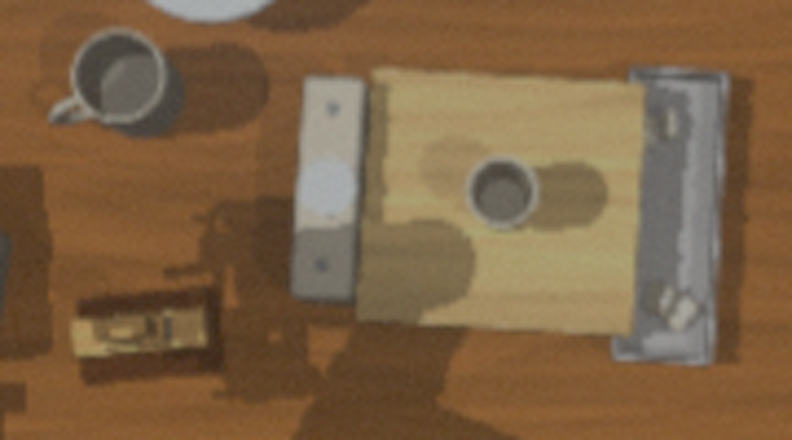

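View pics/s12z.png

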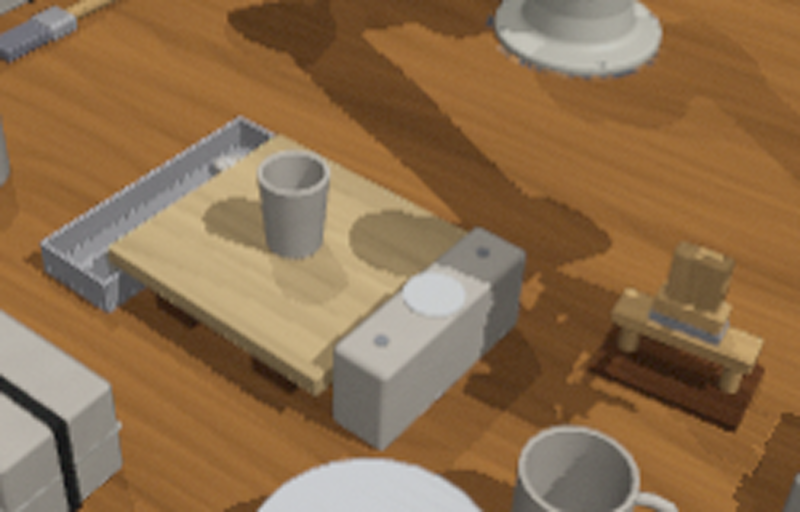

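View pics/w12.png

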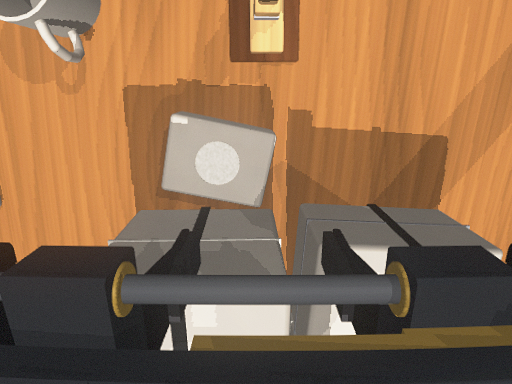

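```bash
python3 - <<'E'
from h import *
a=cv2.imread('pics/t12.png');b=cv2.imread('pics/w8.png');z=lambda i,f:cv2.resize(i,None,fx=f,fy=f,interpolation=cv2.INTER_CUBIC)
A=z(a[140:220,275:310],7);B=cv2.resize(z(b[60:200,210:330],4),(480,560))
cv2.imwrite('pics/tray.png',cv2.hconcat([A,B]))
c=load('pics/t12.png');print([px(c,*q,.078)[:2].round(4) for q in [(168,205.5),(175,204)]])
E
```

```text
[array([0.4615, 0.3393]), array([0.4667, 0.3119])]
```

View pics/tray.png

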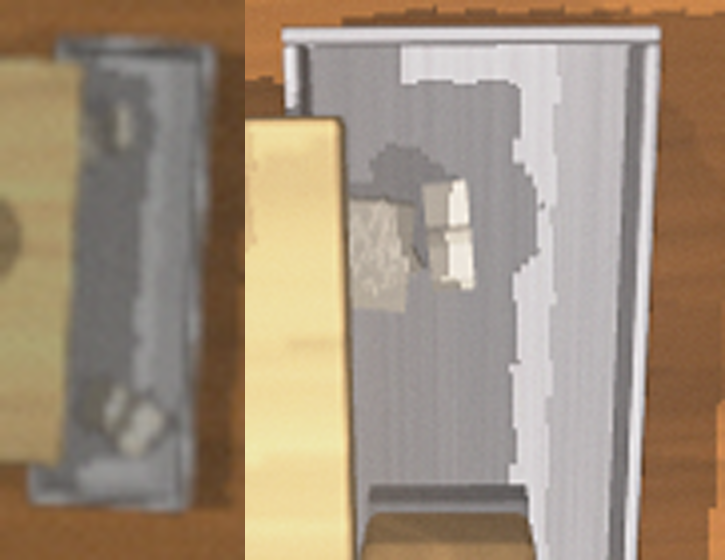

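```bash
python3 -c "
from station import r
print(r.finish_job())"
```

```text
the job is handed in; nothing more can be done
None
```

I swept all four chips into the scrap tray, stood the scraper on the rail, and handed the job in at about 21.6 s. I have no verdict back.

- **Sweeping:** I gripped the scraper across its 18 mm grip and ran it twice along the board, once on each side of the cup. The gripper stayed above the chips and the cup.
- **Chips:** In the last pictures, two chips lie in the tray at the end of each lane. One of the far pair stands on its edge.
- **Scraper:** It stands upright near the middle of the rail. The estimates of its centre across the bar agreed to a few millimetres.
- **Cup:** Its position in the top view is unchanged to within a fraction of a pixel.
- **Bystanders:** I kept clear of them and they look unmoved, but I did not measure them.

Two things did not go as planned, neither with visible effect:
- The tool drifted to about 3.5° of tilt during the moves. The scraper settled flat once released.
- The scraper pressed briefly on the board at about 22 N before the second sweep, so I raised it about 3 mm.

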